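Open the food warmer's window to the clip

TASK

Open the window of the food warmer for serving: with the fingertips gently push the bolt on its right post sideways, outward, until it is clear of the window, then push the sliding window steadily up from beneath its lip until the lip is level with the point of the black clip on the left post, and leave it standing there. Push only: grip or pinch nothing, do not shift the clip, and leave the things on the counter where they lie.

Things in the scene. Friction and masses are not known exactly. Their poses are not given: they have to be found in the camera images.
- warmer: Fixed counter-top food warmer, steel and glass, 200 x 280 x 409 mm (all sizes in mm; left channel to y +178, bolt plate to y -183). Origin: centre of its underside; x front to back, y to its left, z up. Plinth to z 78, front face at x -100. Its front leans back 0.35 rad: the slope line starts at x -85, z 80 and rises along u = (0.343, 0, 0.939). Two posts 18 wide stand on it at y +-131.
- window (a joint): Sliding front window, 238 wide, 184 high, 0.83 kg; m along the slope u: 0 shut, 0.12 top stop. A belt and a counterweight in the left channel balance it; 3 N of guide friction and light damping keep it where it is left, and it takes 2 to 6 N along u to move it. Blocked while the bolt is shot.
- lip_middle (a point): Middle of the axis of the rubber bead (radius 4.5) that is the front edge of the window's lip; moves with the window. Axes: x inward, square to the slope; y left; z up the slope (u). The lip is a straight ledge along the window's foot, 206 long, 10 thick, standing 35 out from the window frame. Shut, the bead is 104 above the counter; below it is open, the plinth face 22 behind it.
- lip_left_end (a point): Left end of the lip, at mid thickness, next to the clip; axes as lip_middle.
- clip (a joint): Height of the black clip on the left post, m along u on the window's own scale: the lip is level with the clip's point when joint window = joint clip. Set between 0.05 and 0.105; held by 8 N of friction.
- clip_point (a point): Tip of the clip's wedge, pointing right at the lip's path; axes as lip_middle. The clip, 27 wide and 18 high, reaches from here 34 to the left; its thumb screw stands 11 out from the point.
- bolt (a joint): Steel bolt on the right post, m: 0 shot, 0.030 fully drawn to the right. Its rod, 10 thick, lies 1.5 above the lip's right end and overlaps it by 19 when shot; beyond 0.020 the window is free. 2.5 N of friction and light damping; stays where it is left.
- tab_face (a point): Centre of the left face of the bolt's thumb tab; push it along -y. Moves with the bolt; axes as lip_middle. The tab is a steel plate 36 out (x) x 6 (y) x 36 high (z). The lip runs below: its bead's axis lies 27.5 lower (z), level in x with this point, so fingertips on the tab must stay above it. A keeper strap 14 further in than this point starts 4 left of it, low down.
- order_pad: Bystander: spiral order pad 130 x 94 x 13 lying on the counter in front of the warmer; origin under its centre.
- marker_1: Bystander: green and white marker 17 x 135 x 16 lying in front of the warmer; origin under its centre.
- sweet_1: Bystander: wrapped sweet 19 x 45 x 12 in front of the warmer; origin under its centre.
- card_pack: Bystander: flat grey tin 40 x 58 x 14 in front of the warmer; origin under its centre.
- tape_grey: Bystander: roll of grey tape lying flat, 82 across, 30 high; origin under its centre.
- wet_wipes: Bystander: pack of wet wipes 69 x 159 x 37; origin under its centre.

How it is judged (in metres and radians):
On the way, in this order (a step that is already met when the one before it is completed fails the run):
1. the bolt is drawn clear of the window, which is still shut (value of joint bolt above 0.02 m and value of joint window below 0.006 m), for 0.05 s.
2. the fingers push the window up from beneath its lip ((contact force between the fingers and lip_strip above 0.5 N or contact force between the fingers and lip_bead above 0.5 N) and value of joint window above 0.01 m), for 0.05 s.
At the end, for the whole second after the job is handed in: The window stands still with its lip level with the point of the clip, within 10 mm along the slope, and the bolt is still drawn at least 20 mm (z of lip_left_end in the frame of clip_point between -0.01 and 0.01 m and velocity of joint window between -0.005 and 0.005 m/s and value of joint bolt above 0.02 m); the robot touches nothing.
It fails at once if the lip is gripped: fingers on its top and on its underside at once ((contact force between the fingers and lip_strip above 0.5 N or contact force between the fingers and lip_bead above 0.5 N) and contact force between the fingers and lip_top above 0.5 N).
It fails at once if the bolt's tab is pinched or forced (over 30 N) (contact force between the fingers and bolt_tab above 30 N).
It fails at once if the window is flung (faster than 0.4 m/s) (velocity of joint window above 0.4 m/s).
It fails at once if the clip is shifted by more than 5 mm (distance of clip_point from where it was at the start of the episode above 0.005 m).
It fails at once if a thing lying on the counter is moved by more than 20 mm (distance of any of order_pad, marker_1, sweet_1, card_pack, tape_grey, wet_wipes from where it was at the start of the episode above 0.02 m).
It also fails if it takes over 45 s, if anything falls off the work surface, if the arm or the gripper's body presses on something with over 40 N, if the wrist force passes 120 N, or if a joint passes its speed limit or range.

ROBOT

A 6-joint arm with a two-finger parallel gripper is mounted at the origin on a cart in front of the work surface, level with it; the furniture and walls round the work are solid. World frame = base frame: x ahead of the robot, y to its left, z up, the work surface at z = 0. Lengths are in mm, angles in rad, forces in N, time in s.
With the tool pointing down it reaches from about 300 to 875 mm from the base axis. Payload 6.4 kg.
Tool frame: the origin (TCP) lies at the very end of the fingers, on their centre line; the grasp point (between the pads) lies 19 mm behind it (pinch_z is the distance from the TCP to the grasp point, in mm); z points along the fingers, y is the line along which they close (so a half turn about z gives the same grasp; the last joint's range is limited). The gripper opens to 85 mm and grips with 20 to 120 N. Pads are 22 mm wide; open, the fingers measure 114 mm over their backs; the gripper's body (76 mm by 85 mm) begins 54 mm behind the grasp point. The pads swing forward as they close: fully open they stand 13 mm farther back than shut.
Start: joints at [0.999, 0.181, 1.607, -0, 1.354, -0.206], TCP at [205.665, 536.976, 231.288] pointing down, gripper open.
Joint ranges: [-2.99, 2.99], [-0.89, 2.07], [0.3, 2.58], [-1.14, 4.28], [0, 2.63], [-3.12, 3.12]. Speed limits (rad/s): [2.57, 2.57, 3.01, 3.14, 3.14, 3.14].

INTERFACE

Orientations are given as a 3x3 rotation matrix whose columns are the frame's x, y, z axes.
In Python, from station import observe, get_image, hand_in, search_frame, pinch_z gives the robot as it stands.
- The arm moves only by the tool servo_tool, never from a script. Its argument "steps" is a list of rows, each a list of 6 numbers: the shift along the tool's x, y, z in mm, then the turn, a rotation vector about the tool's x, y, z in degrees. In form: [[dx, dy, dz, ax, ay, az], ...]. A call has 1 to 20 rows; each row shifts and turns the commanded pose from where the row before left it, along the tool's axes as they then stand; what a row does not reach is not made up. A row lasts 1/10 s, in which the tool goes at most 50 mm and 8.59 degrees, less where a joint would pass 70% of its speed; a pose out of reach is approached as far as the arm can. A call is refused whole if a number of a shift passes 50 or a number of a turn 8.59, either way. A call with a gripper value outside its range is refused whole. "gripper" is the opening, from -1 (shut) to 1 (fully open), so that 0 is half open, set as the call begins (left out, the last holds). The fingers move at their own pace and stop on an object; the grip force is fixed at half the most. Time passes only in rows, so rows that do not move let the fingers close. It gives the time, the measured TCP pose, the force, the opening and the grip force at its end, in the units of the state.
- observe(): the state, without advancing time (a new reading comes with each control period).
- get_image(name): name is "scene" or "top"; returns a dict with "img" (384x512x3 uint8, red, green, blue), "fx", "fy", "cx", "cy" (pixels), "k1" (the pictures are not rectified: a ray, as slopes to the right and down, at radius r is drawn at 1 + k1 r^2 times it, then the intrinsics apply), "world_from_camera" (4x4, takes a point from camera to world coordinates). Camera axes: x right, y up, looking along -z (the intrinsics and any distortion apply to the point x, -y, -z); pixel columns grow to the right and rows downward; lengths in mm; the calibration is good to about 2 mm. A picture is of the moment at which its call begins. There is no depth.
- hand_in(): hands the job in; it is judged then, once.
Trained networks look in the newest picture that a camera, given by its name, has taken for a name from the list of things; names that differ only in an ending like _2 or _b are one class to them, and where a whole thing is asked for, a point or a joint stands for the part that bears it (a point fixed in the world has none). Each returns a list of dicts, best first, with "score" (0 to 1); they miss things now and then, are a little off and sometimes report something else, mostly with a low value. They report only what shows in the picture. A call takes as long as a camera call.
- search_frame(target, camera): "centre" ([column, row] in pixels, amid what is visible of it).
The state is a dict: "t": time; "joint_pos": joint angles; "joint_vel": joint speeds; "joint_efforts": joint torques, N m; "eef_pos": TCP position; "ee_rot": TCP orientation; "force": force on the tool from outside, world axes, zero at the start; "moment": the same for the moment, N m; "width": finger opening in mm; "gripper_force": force on a finger pad.
Only numpy, scipy, OpenCV 4.12 (cv2) and the standard library are available. Lean on these libraries where they do the work, as an engineer would, in place of code of your own. Each camera call takes 0.05 s, during which the arm holds its last target. There are 200 camera calls.

## Working session

There is one attempt and no reset: what is moved stays moved. The work goes in short steps, Python scripts to look and compute and a tool call to move; the robot and the scene stay as the last step left them, time stands still between calls to the robot, and variables do not carry over. Pictures are saved under pics/ and viewed, at most 10 in all, crops included, and the job is handed in when it is done.

Besides the shell and the picture viewer there is one more tool, called after "Emit:" as name(argument=value, ...) on one line, values as JSON. servo_tool: Moves the arm, as the interface text tells. Its arguments: {"type":"object","properties":{"steps":{"type":"array","items":{"type":"array","items":{"type":"number"}}},"gripper":{"type":"number"}},"required":["steps"]}

```bash
mkdir -p pics; cat > h.py <<'E'
import numpy as np,cv2
from station import *
def grab(n,save=None):
    d=get_image(n)
    if save: cv2.imwrite('pics/'+save,d['img'][:,:,::-1])
    return d
def proj(d,P):
    T=np.linalg.inv(d['world_from_camera']);p=np.atleast_2d(P)@T[:3,:3].T+T[:3,3]
    s=np.c_[p[:,0]/-p[:,2],-p[:,1]/-p[:,2]];r2=(s**2).sum(1,keepdims=True);s=s*(1+d['k1']*r2)
    return s*[d['fx'],d['fy']]+[d['cx'],d['cy']]
def ray(d,uv):
    K=np.array([[d['fx'],0,d['cx']],[0,d['fy'],d['cy']],[0,0,1.]])
    s=((np.array(uv,float)-K[:2,2])/[d['fx'],d['fy']]);q=s.copy()
    for _ in range(20): q=s/(1+d['k1']*(q@q))
    T=np.array(d['world_from_camera']);v=T[:3,:3]@[q[0],-q[1],-1];return T[:3,3],v/np.linalg.norm(v)
def tri(a,b):
    (o,u),(p,v)=a,b
    t=np.linalg.lstsq(np.c_[u,-v],p-o,rcond=None)[0];A=o+u*t[0];B=p+v*t[1];return (A+B)/2,np.linalg.norm(A-B)
E
python3 - <<'E'
from h import *
D={n:grab(n,n+'0.png') for n in('scene','top')}
for n in D: print(n,D[n]['fx'],D[n]['k1'],np.round(D[n]['world_from_camera'],2).tolist())
for t in ['warmer','window','lip_middle','lip_left_end','clip','clip_point','bolt','tab_face','order_pad','marker_1','sweet_1','card_pack','tape_grey','wet_wipes']:
    r={}
    for n in D:
        L=search_frame(t,n)[:2]
        print(t,n,[(np.round(x['centre']).tolist(),round(x['score'],2)) for x in L])
        if L:r[n]=ray(D[n],L[0]['centre'])
    if len(r)==2: print('   ',[np.round(x,1) for x in tri(r['scene'],r['top'])])
E
```

```text
scene 408.0544774927361 -0.09970964207690053 [[0.73, 0.41, -0.54, -77.28], [-0.68, 0.46, -0.57, -648.62], [0.02, 0.79, 0.61, 733.59], [0.0, 0.0, 0.0, 1.0]]
top 394.0086745115719 -0.043272568810360304 [[-0.03, 0.99, -0.11, 381.36], [-1.0, -0.03, -0.01, -55.09], [-0.01, 0.11, 0.99, 1118.46], [0.0, 0.0, 0.0, 1.0]]
warmer scene [([345.0, 152.0], 0.58), ([274.0, 160.0], 0.26)]
warmer top [([322.0, 114.0], 0.93)]
    [array([ 657.3, -197.9,  207.6]), np.float64(11.2)]
window scene [([322.0, 183.0], 0.68), ([170.0, 171.0], 0.39)]
window top [([321.0, 164.0], 0.86), ([325.0, 249.0], 0.58)]
    [array([ 553.6, -204.3,  166.2]), np.float64(12.6)]
lip_middle scene [([322.0, 177.0], 0.57), ([260.0, 278.0], 0.54)]
lip_middle top [([319.0, 161.0], 0.81)]
    [array([ 558.6, -197.9,  176.7]), np.float64(12.7)]
lip_left_end scene [([322.0, 178.0], 0.9)]
lip_left_end top [([318.0, 161.0], 0.6), ([371.0, 247.0], 0.5)]
    [array([ 560.1, -197.3,  173. ]), np.float64(14.0)]
clip scene [([276.0, 161.0], 0.61)]
clip top [([266.0, 165.0], 0.67), ([320.0, 165.0], 0.21)]
    [array([552.5, -64.2, 158.4]), n
[... 551 characters left out ...]
ne [([258.0, 280.0], 0.75)]
marker_1 top [([326.0, 247.0], 0.48)]
    [array([ 341.4, -225.6,    9.7]), np.float64(2.1)]
sweet_1 scene [([307.0, 295.0], 0.53)]
sweet_1 top [([327.0, 247.0], 0.5)]
    [array([ 375.6, -273.9,  -22.6]), np.float64(108.5)]
card_pack scene [([296.0, 315.0], 0.88)]
card_pack top [([368.0, 248.0], 0.51)]
    [array([ 336.8, -344.2,    8.8]), np.float64(4.5)]
tape_grey scene [([205.0, 161.0], 0.5)]
tape_grey top [([169.0, 172.0], 0.54)]
    [array([552.4, 219.4,  16.9]), np.float64(29.8)]
wet_wipes scene [([171.0, 168.0], 0.96), ([272.0, 160.0], 0.62)]
wet_wipes top [([149.0, 212.0], 0.83), ([322.0, 159.0], 0.74)]
    [array([447.6, 272.2,  10.1]), np.float64(11.5)]
```

View pics/scene0.png

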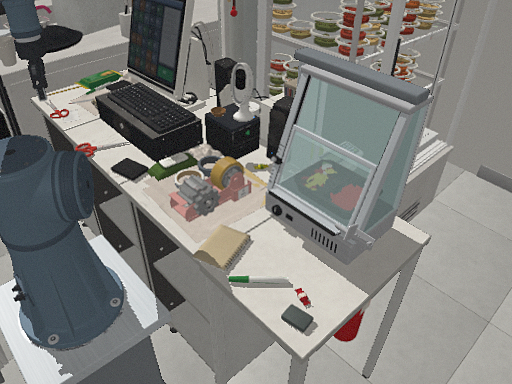

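View pics/top0.png

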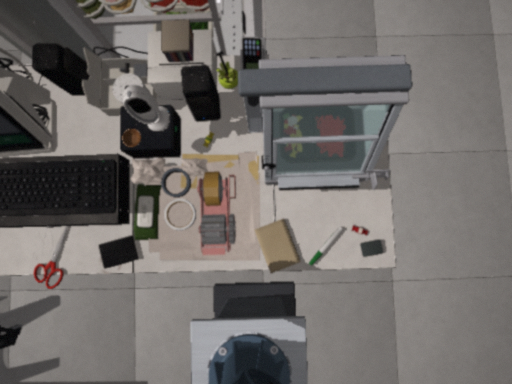

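The scene view shows the warmer at about (345,150), with the clip at (276,160) and the bolt at (352,233). In the top view the lip runs from about (278,182) to (358,182). I'll enlarge both to fit the pose.

```bash
python3 - <<'E'
import cv2,numpy as np
s=cv2.imread('pics/scene0.png');t=cv2.imread('pics/top0.png')
a=cv2.resize(s[130:270,255:405],None,fx=4,fy=4,interpolation=cv2.INTER_CUBIC)
b=cv2.resize(t[50:200,240:420],None,fx=4.4,fy=4,interpolation=cv2.INTER_CUBIC)
cv2.imwrite('pics/a.png',a);cv2.imwrite('pics/b.png',cv2.resize(t[50:200,240:420],None,fx=4,fy=4,interpolation=cv2.INTER_CUBIC))
E
```

```text
(no output)
```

View pics/a.png

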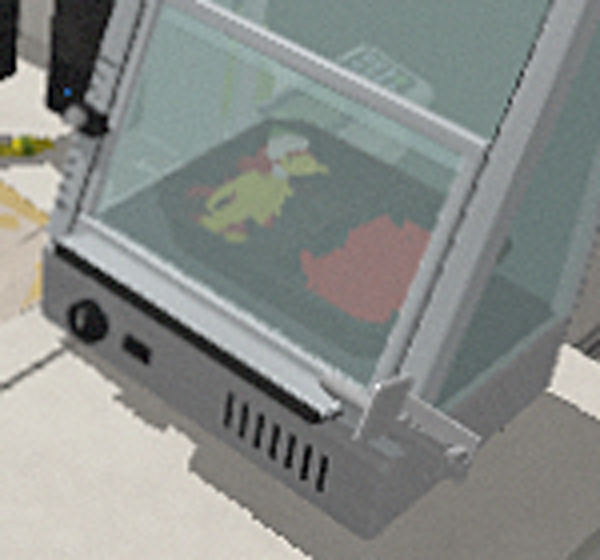

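View pics/b.png

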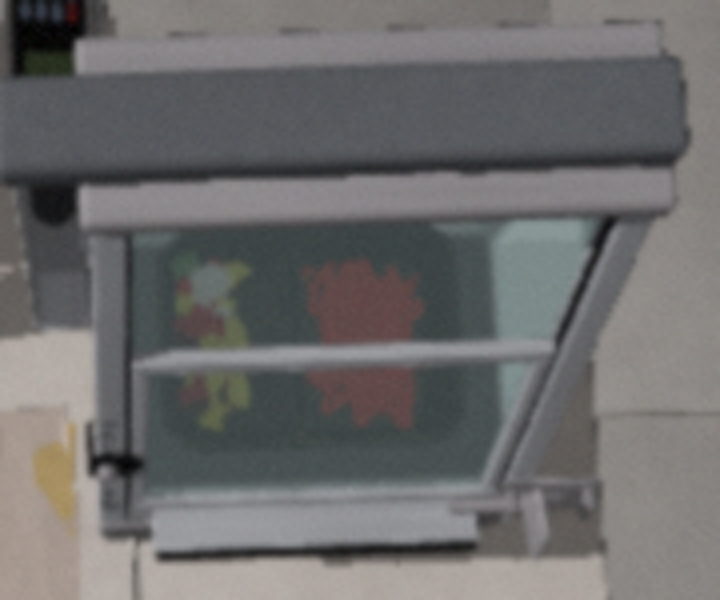

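```bash
cat > fit.py <<'E'
from h import *
from scipy.optimize import least_squares
D={n:grab(n) for n in('scene','top')}
S=lambda x,y:('scene',[255+x/4-.4,130+y/4-.4]);T=lambda x,y:('top',[240+x/4-.4,50+y/4-.4])
O=[(S(60,249),(-122,103,104)),(S(327,415),(-122,-103,104)),(T(158,553),(-122,103,104)),(T(476,545),(-122,-103,104)),(S(372,538),(-100,-140,0)),(S(45,312),(-100,140,0))]
R=lambda a:np.array([[np.cos(a),-np.sin(a),0],[np.sin(a),np.cos(a),0],[0,0,1]])
def W(p,l): return R(p[2])@np.array(l,float)+[p[0],p[1],0]
f=lambda p:np.concatenate([(proj(D[n],W(p,l))[0]-uv) for (n,uv),l in O])
r=least_squares(f,[650,-200,0],x_scale=[1,1,.01]);p=r.x
print('pose',p.round(3));print(r.fun.reshape(-1,2).round(1).tolist())
for nm,a,b in [('beadL',S(60,249),T(158,553)),('beadR',S(327,415),T(476,545)),('clip',S(108,122),T(140,464)),('tabtopouter',S(372,384),T(540,551)),('tabtopinner',S(410,376),T(535,488))]:
    q,g=tri(ray(D[a[0]],a[1]),ray(D[b[0]],b[1]));l=R(p[2]).T@(q-[p[0],p[1],0])
    u=np.array([.343,0,.939]);n=np.array([.939,0,-.343]);d=l-[-122,0,104]
    print(nm,q.round(1),'gap',g.round(1),'local',l.round(1),'in,y,u from bead',(d@n).round(1),d[1].round(1),(d@u).round(1))
np.save('pose.npy',p)
E
python3 fit.py
```

```text
pose [ 6.27462e+02 -1.94917e+02  1.50000e-02]
[[0.5, -0.9], [-0.5, -0.3], [-1.2, -1.3], [-1.5, -2.8], [0.0, 4.1], [-1.3, 3.7]]
beadL [500.  -96.6 104.9] gap 0.8 local [-125.9  100.2  104.9] in,y,u from bead -4.0 100.2 -0.5
beadR [ 500.1 -303.3  109.9] gap 3.7 local [-129.  -106.4  109.9] in,y,u from bead -8.6 -106.4 3.1
clip [547.6 -85.3 173. ] gap 1.2 local [-78.3 110.8 173. ] in,y,u from bead 17.4 110.8 79.8
tabtopouter [ 490.  -331.2  158.6] gap 5.2 local [-139.4 -134.2  158.6] in,y,u from bead -35.1 -134.2 45.3
tabtopinner [ 530.  -333.4  141.5] gap 0.1 local [ -99.5 -137.   141.5] in,y,u from bead 8.2 -137.0 42.9
```

```bash
python3 - <<'E'
from h import *
o=observe();print(o['t'],o['eef_pos'],np.round(o['ee_rot'],3).tolist(),o['joint_pos'],o['width'],pinch_z)
E
```

```text
1.6 [205.66166793 536.9786377  231.28263889] [[-0.934, 0.358, 0.0], [0.358, 0.934, -0.0], [-0.0, -0.0, -1.0]] [ 9.98712920e-01  1.80811365e-01  1.60699881e+00 -9.75538289e-06
  1.35379238e+00 -2.06312463e-01] 85.29740839189637 18.700000000000003
```

Emit:
servo_tool(gripper=-1, steps=[[0,0,-25,0,0,-7.27],[0,0,-25,0,0,-7.27],[0,0,-25,0,0,-7.27]])

```text
t: 1.9
eef_pos: [205.6, 536.9, 307.0]
ee_rot: [[-1.0, -0.02, -0.0], [-0.02, 1.0, -0.0], [0.0, -0.0, -1.0]]
force: [-0.3, 0.4, 0.1]
width: 44.0
gripper_force: 0.0
```

Emit:
servo_tool(steps=[[-14.5,-41,0,0,0,0],[-14.5,-41,0,0,0,0],[-14.5,-41,0,0,0,0],[-14.5,-41,0,0,0,0],[-14.5,-41,0,0,0,0],[-14.5,-41,0,0,0,0],[-14.5,-41,0,0,0,0],[-14.5,-41,0,0,0,0],[-14.5,-41,0,0,0,0],[-14.5,-41,0,0,0,0],[-14.5,-41,0,0,0,0],[-14.5,-41,0,0,0,0],[-14.5,-41,0,0,0,0],[-14.5,-41,0,0,0,0],[-14.5,-41,0,0,0,0],[-14.5,-41,0,0,0,0],[-14.5,-41,0,0,0,0],[-14.5,-41,0,0,0,0],[-14.5,-41,0,0,0,0]])

```text
t: 3.8
eef_pos: [493.0, -239.8, 306.3]
ee_rot: [[-1.0, -0.014, 0.0], [-0.014, 1.0, -0.0], [-0.0, -0.0, -1.0]]
force: [0.4, 0.8, 0.6]
width: -0.1
gripper_force: 0.0
```

Emit:
servo_tool(steps=[[0,-22,30,0,0,0],[0,-22,40,0,0,0],[0,0,40,0,0,0],[0,0,35,0,0,0],[0,0,0,0,0,0]])

```text
t: 4.3
eef_pos: [490.2, -279.5, 155.7]
ee_rot: [[-1.0, -0.014, -0.008], [-0.014, 1.0, 0.007], [0.008, 0.007, -1.0]]
force: [-0.6, 0.9, -0.1]
width: 0.1
gripper_force: 0.0
```

```bash
python3 - <<'E'
from h import *
d=grab('scene');t=grab('top')
c=lambda i,r,cc:cv2.resize(i[r:r+130,cc:cc+100,::-1],None,fx=4,fy=4,interpolation=cv2.INTER_CUBIC)
cv2.imwrite('pics/c.png',np.hstack([c(d['img'],150,300),c(t['img'],110,320)]))
o=observe();print(o['eef_pos'],o['force'],proj(d,o['eef_pos']),proj(t,o['eef_pos']))
E
```

```text
[ 493.39516094 -281.82886126  161.71193985] [ 0.43490723 -0.67235759 -0.17745649] [[329.1078199  212.32699084]] [[355.58759478 185.68170444]]
```

View pics/c.png

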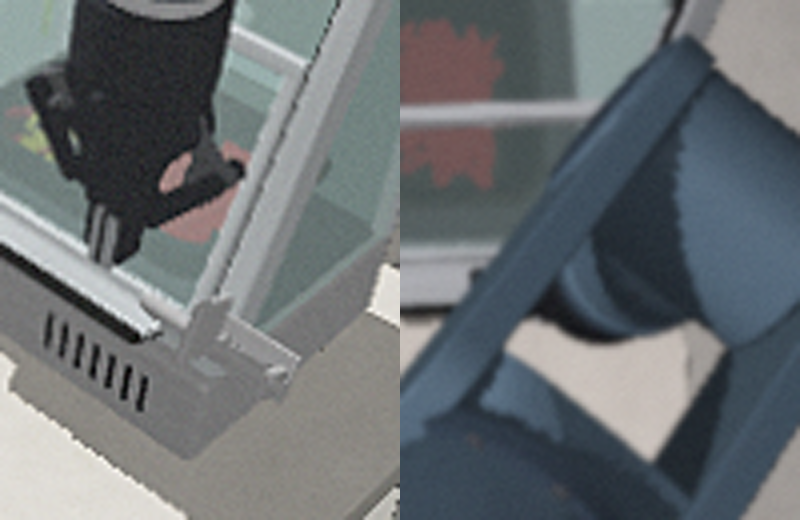

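The fingertips at crop (105,265) hang left of the tab (205,330), above the lip and clear of it. I'll descend and push toward −y.

Emit:
servo_tool(steps=[[0,0,17,0,0,0],[0,0,17,0,0,0],[0,0,0,0,0,0],[0,-8,0,0,0,0],[0,-8,0,0,0,0],[0,-4,0,0,0,0],[0,-4,0,0,0,0],[0,0,0,0,0,0]])

```text
t: 5.2
eef_pos: [493.8, -306.7, 127.7]
ee_rot: [[-1.0, -0.014, 0.0], [-0.014, 1.0, -0.001], [-0.0, -0.001, -1.0]]
force: [1.2, -0.3, 0.7]
width: 0.3
gripper_force: 0.0
```

Emit:
servo_tool(steps=[[0,-4,0,0,0,0],[0,-4,0,0,0,0],[0,-4,0,0,0,0],[0,0,0,0,0,0]])

```text
t: 5.6
eef_pos: [493.8, -318.2, 127.2]
ee_rot: [[-1.0, -0.015, -0.0], [-0.015, 1.0, 0.0], [0.0, 0.0, -1.0]]
force: [0.6, -0.3, 0.6]
width: -0.1
gripper_force: 0.0
```

Emit:
servo_tool(steps=[[0,-4,0,0,0,0],[0,-4,0,0,0,0]])

```text
t: 5.8
eef_pos: [493.9, -325.4, 127.1]
ee_rot: [[-1.0, -0.015, -0.0], [-0.015, 1.0, 0.001], [0.0, 0.001, -1.0]]
force: [-0.8, 3.1, -0.1]
width: -0.0
gripper_force: 1.3
```

Emit:
servo_tool(steps=[[0,-4,0,0,0,0],[0,-4,0,0,0,0]])

```text
t: 6.0
eef_pos: [494.0, -333.9, 127.1]
ee_rot: [[-1.0, -0.015, -0.0], [-0.015, 1.0, 0.0], [0.0, 0.0, -1.0]]
force: [-0.4, 2.6, 1.1]
width: 0.1
gripper_force: 1.3
```

Emit:
servo_tool(steps=[[0,-4,0,0,0,0],[0,-4,0,0,0,0],[0,-3,0,0,0,0],[0,-2,0,0,0,0]])

```text
t: 6.4
eef_pos: [494.1, -347.0, 127.1]
ee_rot: [[-1.0, -0.015, -0.001], [-0.015, 1.0, 0.001], [0.001, 0.001, -1.0]]
force: [-1.7, 7.3, -0.1]
width: 0.2
gripper_force: 3.9
```

```bash
python3 - <<'E'
from h import *
d=grab('scene')
c=cv2.resize(d['img'][190:270,300:400,::-1],None,fx=6,fy=6,interpolation=cv2.INTER_CUBIC)
cv2.imwrite('pics/d.png',c);print(observe()['force'],observe()['eef_pos'])
E
```

```text
[-1.65814661  3.39297354  1.95836549] [ 494.11570584 -346.84858374  127.07813922]
```

View pics/d.png

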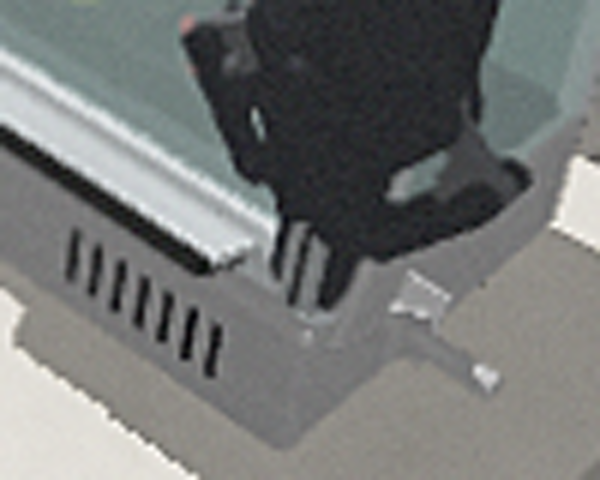

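The tab, now near crop (345,290), has moved right along with the fingers. The rod tip is out beyond the plate at (485,375). I'll nudge a little more to look for the stop.

Emit:
servo_tool(steps=[[0,-1.5,0,0,0,0],[0,0,0,0,0,0]])

```text
t: 6.65
eef_pos: [494.1, -347.0, 127.1]
ee_rot: [[-1.0, -0.015, -0.001], [-0.015, 1.0, 0.003], [0.001, 0.003, -1.0]]
force: [-2.4, 7.4, 2.5]
width: 0.0
gripper_force: 3.6
```

The tool stopped moving as the force rose, so the bolt is at its end stop, fully drawn. I'll back off and bring the tool to the front of the lip.

Emit:
servo_tool(steps=[[0,5,0,0,0,0],[0,5,0,0,0,0],[30,0,0,0,0,0],[40,0,-10,0,0,0],[0,40,-10,0,0,0],[0,45,-10,0,0,0],[0,45,0,0,0,0],[0,40,0,0,0,0],[0,0,0,0,0,7.4],[0,0,0,0,0,7.4],[0,0,0,0,0,7.4],[0,0,0,0,0,0]])

```text
t: 7.85
eef_pos: [422.1, -169.5, 157.8]
ee_rot: [[-0.931, 0.365, 0.001], [0.365, 0.931, -0.001], [-0.002, -0.001, -1.0]]
force: [-0.8, 0.1, 0.2]
width: -0.3
gripper_force: 0.0
```

Emit:
servo_tool(steps=[[0,0,0,0,-7.5,0],[0,0,0,0,-7.5,0],[0,0,0,0,-7.5,0],[0,0,0,0,-7.5,0],[0,0,0,0,-7.5,0],[0,0,0,0,-7.5,0],[0,0,0,0,0,0]])

```text
t: 8.55
eef_pos: [420.4, -166.7, 154.7]
ee_rot: [[-0.681, 0.36, 0.637], [0.265, 0.933, -0.243], [-0.682, 0.004, -0.731]]
force: [-0.2, 0.0, -0.2]
width: 0.2
gripper_force: 0.0
```

```bash
python3 - <<'E'
from h import *
o=observe();print(o['joint_pos'],o['eef_pos']);R=np.array(o['ee_rot']);print(R.round(3))
p=np.array(o['eef_pos'])
for w in ([430,-172,82],[501,-200,80]): w=np.array(w,float);print((R.T@(w-p)).round(1));p=w
print('u',(R.T@[.343,.005,.939]).round(3))
E
```

```text
[-0.91527531 -0.52751158  2.55609794  0.72976367  0.56526701 -2.63486606] [ 420.44809981 -166.70716841  154.71993923]
[[-0.681  0.36   0.637]
 [ 0.265  0.933 -0.243]
 [-0.682  0.004 -0.731]]
[41.7 -1.8 60.6]
[-54.5  -0.6  53.5]
u [-0.873  0.131 -0.469]
```

Emit:
servo_tool(steps=[[4,0,25,0,0,0],[4,0,25,0,0,0],[3.5,0,25.5,0,0,0],[0,0,0,0,0,0]])

```text
t: 8.95
eef_pos: [463.5, -182.4, 93.7]
ee_rot: [[-0.685, 0.362, 0.632], [0.273, 0.932, -0.238], [-0.675, 0.01, -0.737]]
force: [-0.7, 1.1, -0.3]
width: -0.2
gripper_force: 0.0
```

Emit:
servo_tool(steps=[[-8,0,13,0,0,0],[-8,0,13,0,0,0],[-8,0,13,0,0,0],[0,0,0,0,0,0]])

```text
t: 9.35
eef_pos: [506.0, -197.8, 91.6]
ee_rot: [[-0.69, 0.357, 0.63], [0.263, 0.934, -0.241], [-0.674, 0.0, -0.738]]
force: [0.3, -0.3, 0.0]
width: 0.5
gripper_force: 0.1
```

```bash
python3 - <<'E'
from h import *
o=observe();print(o['joint_pos'],o['eef_pos'],o['force']);R=np.array(o['ee_rot']);print(R.round(3))
print('u',(R.T@[.343,.005,.939]).round(3))
d=grab('scene')
c=cv2.resize(d['img'][150:270,255:405,::-1],None,fx=5,fy=5,interpolation=cv2.INTER_CUBIC)
cv2.imwrite('pics/e.png',c)
E
```

```text
[-0.74472802  0.00772042  2.34928197  1.26704578  0.26524054 -3.11425112] [ 506.0499835  -197.77230415   91.62541315] [ 3.28807729e-01 -3.46875344e-01  1.36734977e-04]
[[-0.69   0.357  0.63 ]
 [ 0.263  0.934 -0.241]
 [-0.674  0.    -0.738]]
u [-0.869  0.127 -0.478]
```

View pics/e.png

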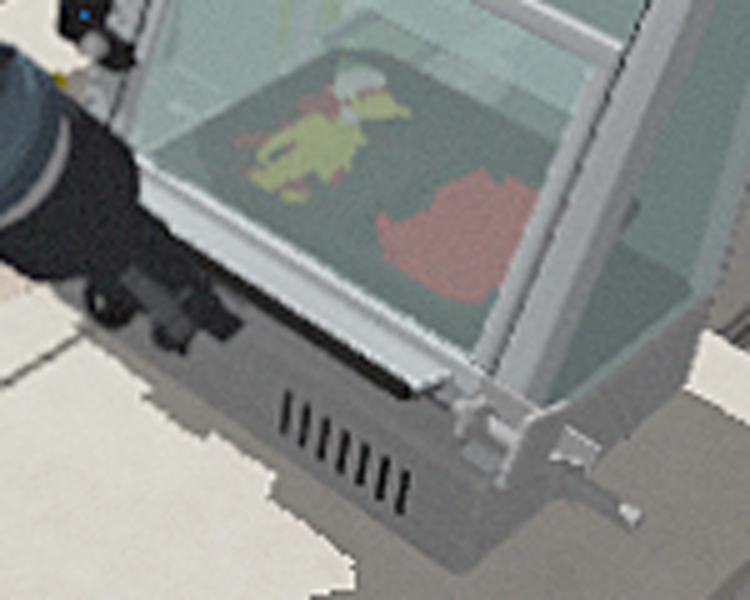

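```bash
python3 - <<'E'
from h import *
o=observe();d=grab('scene');p=np.array(o['eef_pos']);R=np.array(o['ee_rot'])
print(p,o['force'],o['t'])
for q in (p,p+R@[11,0,0],p-R@[11,0,0],p-R@[0,0,40],[502,-200,104],[502,-150,104],[500,-303,105]): print(np.round(q),((proj(d,q)[0]-[255,150])*5).round())
E
```

```text
[ 505.82494947 -197.72890139   91.91987317] [-0.35131747 -0.1040178   0.09571026] 9.4
[ 506. -198.   92.] [230. 324.]
[ 498. -195.   84.] [214. 340.]
[ 513. -201.   99.] [247. 308.]
[ 481. -188.  121.] [184. 290.]
[ 502 -200  104] [231. 311.]
[ 502 -150  104] [154. 260.]
[ 500 -303  105] [400. 425.]
```

The picture shows the bead about 5 px higher than at the start, while the vents haven't moved. The fingers are already under the lip and have lifted it by about 1 cm. I'll keep going along u.

Emit:
servo_tool(steps=[[-2.6,0.4,-1.4,0,0,0],[-3.5,0.5,-1.9,0,0,0],[-3.5,0.5,-1.9,0,0,0],[-3.5,0.5,-1.9,0,0,0],[-3.5,0.5,-1.9,0,0,0],[-3.5,0.5,-1.9,0,0,0]])

```text
t: 10.05
eef_pos: [512.3, -197.4, 112.9]
ee_rot: [[-0.689, 0.36, 0.629], [0.267, 0.933, -0.242], [-0.674, 0.002, -0.739]]
force: [-0.9, -0.6, -2.9]
width: 0.4
gripper_force: 1.1
```

```bash
python3 - <<'E'
from h import *
o=observe();R=np.array(o['ee_rot']);print(o['joint_pos'],R.round(3).tolist())
print('u',(R.T@[.343,.005,.939]).round(3))
E
```

```text
[-0.72909893 -0.04299433  2.33130563  1.03460792  0.28183911 -2.85807112] [[-0.689, 0.36, 0.629], [0.267, 0.933, -0.242], [-0.674, 0.002, -0.739]]
u [-0.868  0.13  -0.479]
```

Emit:
servo_tool(steps=[[-3.5,0.5,-1.9,0,0,0],[-3.5,0.5,-1.9,0,0,0],[-3.5,0.5,-1.9,0,0,0],[-3.5,0.5,-1.9,0,0,0],[-3.5,0.5,-1.9,0,0,0],[-3.5,0.5,-1.9,0,0,0],[-3.5,0.5,-1.9,0,0,0],[-2,0.3,-1,0,0,0],[0,0,0,0,0,0]])

```text
t: 10.95
eef_pos: [523.1, -197.7, 141.3]
ee_rot: [[-0.688, 0.361, 0.63], [0.268, 0.932, -0.242], [-0.674, 0.003, -0.738]]
force: [-1.2, 0.4, -0.2]
width: -0.4
gripper_force: 0.7
```

```bash
python3 - <<'E'
from h import *
d=grab('scene');t=grab('top')
c=lambda i,r,cc:cv2.resize(i[r:r+100,cc:cc+65,::-1],None,fx=6,fy=6,interpolation=cv2.INTER_CUBIC)
cv2.imwrite('pics/f.png',np.hstack([c(d['img'],130,262),c(t['img'],110,257)]))
for n in('scene','top'):print(search_frame('clip_point',n)[:2],search_frame('lip_left_end',n)[:2])
E
```

```text
[{'centre': [223.3, 245.2], 'score': 0.44}] [{'centre': [334.6, 152.7], 'score': 0.63}]
[{'centre': [266.7, 166.4], 'score': 0.4}] [{'centre': [322.6, 146.4], 'score': 0.55}]
```

View pics/f.png

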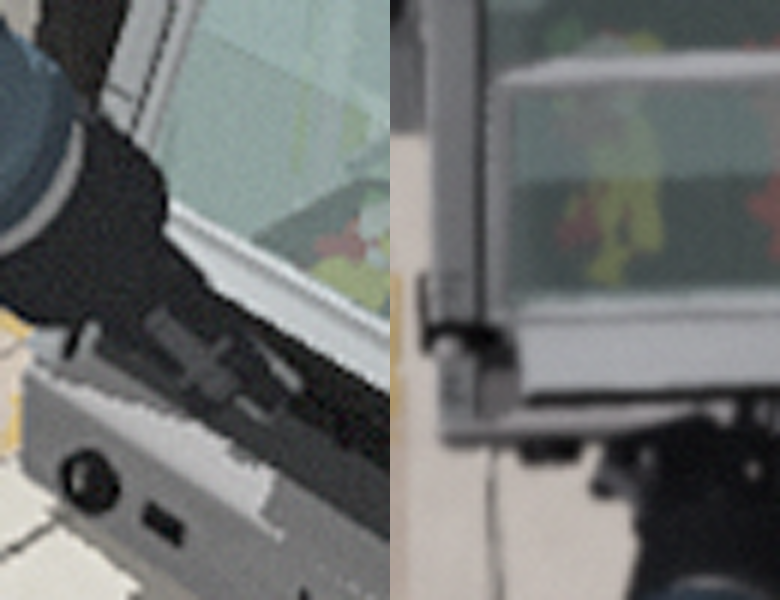

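The scene view hides the clip behind the gripper. In the top view the bead runs at crop row ~398, with its left end at (520,398), and the clip tip is at about (515,335). I'll work out the window's travel from the picture.

```bash
python3 - <<'E'
from h import *
from scipy.optimize import minimize_scalar
d={'scene':grab('scene'),'top':grab('top')}
u=np.array([.343,.005,.939]);L=np.array([500,-96.6,105.]);
f=lambda n,P,r:minimize_scalar(lambda s:np.sum((proj(d[n],P+s*u)[0]-r)**2),bounds=(-20,130),method='bounded')
m=f('top',L,[278.4,176.2]);print('s top',m.x,m.fun)
m=f('top',L,[240+158/4-.4,50+553/4-.4]);print('s0 top',m.x,m.fun)
# clip candidates
for S in ([281.6,160.1],[281.4,161.6]):
  for T in ([277.9,165.7],[274.6,165.6],[276.5,165.7]):
    q,g=tri(ray(d['scene'],S),ray(d['top'],T));e=q-L;print(S,T,q.round(1),g.round(1),'u',(e@u).round(1),'in',(e@[.939,.014,-.343]).round(1))
cv2.imwrite('pics/g.png',cv2.resize(d['scene']['img'][120:260,255:405,::-1],None,fx=4,fy=4,interpolation=cv2.INTER_CUBIC))
E
```

```text
s top 63.654587252824335 1.176905784127112
s0 top 0.7266346957954225 0.006014665465805265
[281.6, 160.1] [277.9, 165.7] [544.3 -91.5 177.9] 3.8 u 83.7 in 16.7
[281.6, 160.1] [274.6, 165.6] [547.6 -85.3 173. ] 1.2 u 80.2 in 21.5
[281.6, 160.1] [276.5, 165.7] [545.6 -88.9 175.9] 1.6 u 82.2 in 18.6
[281.4, 161.6] [277.9, 165.7] [544.8 -91.4 173.3] 4.7 u 79.5 in 18.7
[281.4, 161.6] [274.6, 165.6] [548.  -85.2 168.3] 0.3 u 76.0 in 23.5
[281.4, 161.6] [276.5, 165.7] [546.1 -88.8 171.2] 2.5 u 78.0 in 20.7
```

Window is at about 63 mm and the clip point at about 79. I'll raise it 14 more, then back away outward and down, and look.

Emit:
servo_tool(steps=[[-3.1,0.5,-1.7,0,0,0],[-3.1,0.5,-1.7,0,0,0],[-3.1,0.5,-1.7,0,0,0],[-2,0.3,-1,0,0,0],[-0.9,0.1,-0.5,0,0,0],[0,0,0,0,0,0]])

```text
t: 11.95
eef_pos: [528.2, -197.8, 153.9]
ee_rot: [[-0.687, 0.363, 0.629], [0.27, 0.932, -0.242], [-0.674, 0.004, -0.738]]
force: [-1.9, -0.7, -1.0]
width: -0.2
gripper_force: 1.1
```

Emit:
servo_tool(steps=[[4,0,0,0,0,0],[8,0,0,0,0,0],[10,0,-10,0,0,0],[0,0,-30,0,0,0],[0,0,-30,0,0,0],[0,-30,-10,0,0,0],[0,-40,0,0,0,0],[0,-40,0,0,0,0],[0,-40,0,0,0,0],[0,0,0,0,0,0]])

```text
t: 12.95
eef_pos: [406.5, -318.0, 199.0]
ee_rot: [[-0.685, 0.369, 0.628], [0.273, 0.929, -0.249], [-0.676, 0.001, -0.737]]
force: [-0.7, -0.0, 0.3]
width: -0.0
gripper_force: 0.0
```

```bash
python3 - <<'E'
from h import *
o=observe();print(o['eef_pos'],o['force'],o['joint_pos'],o['t'])
d={'scene':grab('scene'),'top':grab('top')}
c=lambda i,r,cc:cv2.resize(i[r:r+75,cc:cc+50,::-1],None,fx=8,fy=8,interpolation=cv2.INTER_CUBIC)
cv2.imwrite('pics/g.png',np.hstack([c(d['scene']['img'],140,262),c(d['top']['img'],125,255)]))
E
```

```text
[ 406.53919615 -317.96944428  198.95215332] [-0.69552242 -0.02937103  0.28821642] [-1.24100675 -0.31859611  2.32720229  0.81801807  0.78111134 -2.92964172] 12.95
```

View pics/g.png

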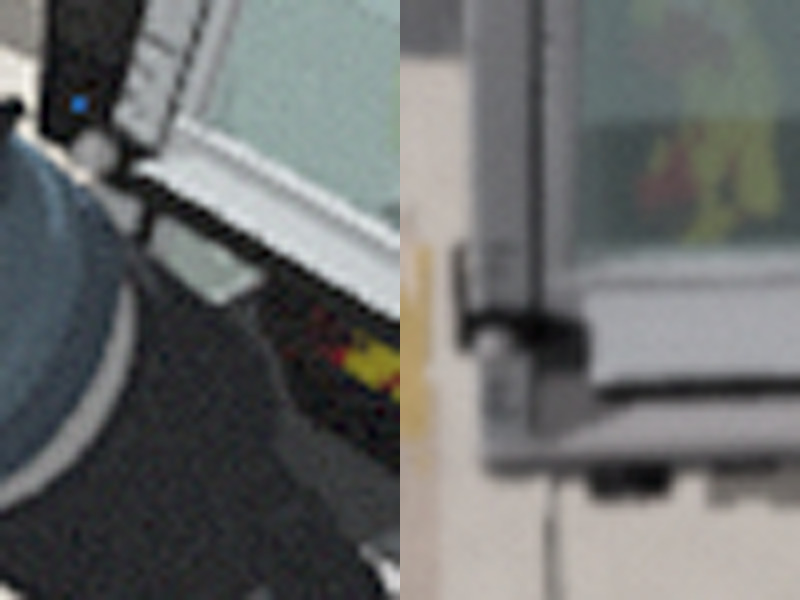

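```bash
python3 - <<'E'
from h import *
d={'scene':grab('scene'),'top':grab('top')}
u=np.array([.343,.005,.939]);L=np.array([500,-96.6,105.])
q,g=tri(ray(d['scene'],[279.05,160.8]),ray(d['top'],[279.2,173.55]));print('bead',q.round(1),g.round(1),((q-L)@u).round(1),((q-L)@[.939,.014,-.343]).round(1))
for s in (70,75,80,85):
  P=L+s*u; n=np.array([.939,.014,-.343])
  print(s,proj(d['scene'],P),proj(d['top'],P),'clip@',[ (proj(d[k],P+n*20+[0,9,0])[0]).round(1) for k in d])
E
```

```text
bead [526.2 -95.7 185.6] 2.4 84.7 -3.0
70 [[277.76745559 166.37969285]] [[279.53345386 174.99746773]] clip@ [array([280.3, 164.2]), array([275.4, 168. ])]
75 [[278.35611403 164.5119846 ]] [[279.57282522 174.00557754]] clip@ [array([280.9, 162.4]), array([275.4, 166.9])]
80 [[278.946892   162.63731961]] [[279.6125561  173.00437232]] clip@ [array([281.4, 160.5]), array([275.4, 165.9])]
85 [[279.53979256 160.75568538]] [[279.65265137 171.99372194]] clip@ [array([282. , 158.7]), array([275.4, 164.9])]
```

The scene picture shows the lip's left end at crop (140,170), beside the clip tip (~(150,162)). In the top picture the bead end is at (597,392) and the clip tip at (580,328). Window and clip both measure about 79 mm, so the lip is level to within about 5 mm. The robot is clear of everything, so I'll hand in.

```bash
python3 -c "
from station import *
print(hand_in())"
```

```text
the job is handed in; nothing more can be done
None
```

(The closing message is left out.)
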